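# Put each pot's own lid back on

## Task

Four pots on the shop counter have lost their lids: put each lid on the pot of its own colour (white teapot, blue sugar bowl, green tea caddy, red casserole), seated fully home and level. Set the lids down gently rather than dropping them, leave the pots standing where they are, and do not knock over or push away the two tea glasses.

Things in the scene. Friction and masses are not known exactly. Their poses are not given: they have to be found in the camera images.
- teapot: white china teapot: round body 100 mm across, a spout towards its +x and a loop handle towards its -x (each reaching 78 mm from the axis, both below the rim); loose, about 0.55 kg, upright, open at the top. Origin at the centre of its underside, z up. Its level rim is 80 mm above the origin; round mouth 56 mm across inside, wall 5 mm.
- sugar_bowl: blue china sugar bowl, 100 mm across, with two small ears (along +-y, reaching 66 mm from the axis, below the rim); loose, about 0.5 kg, upright, open at the top. Origin at the centre of its underside, z up. Its level rim is 62 mm above the origin; round mouth 66 mm across inside, wall 5 mm.
- caddy: green straight-sided tea caddy, 86 mm across, with a row of white strokes round its side; loose, about 0.6 kg, upright, open at the top. Origin at the centre of its underside, z up. Its level rim is 85 mm above the origin; round mouth 76 mm across inside, wall 5 mm.
- casserole: small red casserole, 100 mm across, with two flat grips (along +-x, reaching 67 mm from the axis, below the rim); loose, about 0.6 kg, upright, open at the top. Origin at the centre of its underside, z up. Its level rim is 58 mm above the origin; round mouth 86 mm across inside, wall 5 mm.
- teapot_lid: white lid of the teapot, loose, right way up. Origin: centre of its underside, z up. Tapered plug 0 to 12 mm above it (38 mm across at the bottom, 51 at its top), flange 72 mm across from 12 mm up, domed to 22 mm, cylindrical knob 22 mm across from 22 to 46 mm. Seated: flange flat on the rim, origin 12 mm below the rim (68 mm above the pot's origin).
- sugar_bowl_lid: blue lid of the sugar bowl, loose, right way up. Origin: centre of its underside, z up. Tapered plug 0 to 12 mm above it (48 mm across at the bottom, 61 at its top), flange 82 mm across from 12 mm up, domed to 22 mm, cylindrical knob 24 mm across from 22 to 46 mm. Seated: flange flat on the rim, origin 12 mm below the rim (50 mm above the pot's origin).
- caddy_lid: green lid of the caddy, loose, right way up. Origin: centre of its underside, z up. Tapered plug 0 to 12 mm above it (58 mm across at the bottom, 71 at its top), flange 92 mm across from 12 mm up, domed to 22 mm, cylindrical knob 26 mm across from 22 to 46 mm. Seated: flange flat on the rim, origin 12 mm below the rim (73 mm above the pot's origin).
- casserole_lid: red lid of the casserole, loose, right way up. Origin: centre of its underside, z up. Tapered plug 0 to 12 mm above it (68 mm across at the bottom, 81 at its top), flange 102 mm across from 12 mm up, domed to 22 mm, cylindrical knob 28 mm across from 22 to 46 mm. Seated: flange flat on the rim, origin 12 mm below the rim (46 mm above the pot's origin).
- amber_glass: amber tea glass, loose, 0.16 kg, 48 mm across at the top, 62 mm high, standing among the pots; a bystander. Origin at the centre of its underside, z up.
- green_glass: green tea glass, loose, 0.16 kg, 48 mm across at the top, 62 mm high, standing among the pots; a bystander. Origin at the centre of its underside, z up.
Mind the look-alikes: they are no part of the job. What is shaped like the teapot_lid but yellow is not meant.

How it is judged:
By the outcome, as a careful person would: the job done as asked, in the order asked, and still so for the second after the job is handed in, with the robot touching nothing.
It also fails if it takes over 120 s, if anything falls off the work surface, if the arm or the gripper's body presses on something with over 40 N, if the wrist force passes 120 N, or if a joint passes its speed limit or range.

## Robot

A 7-joint arm with a two-finger parallel gripper is mounted at the origin on the work surface. World frame = base frame: x ahead of the robot, y to its left, z up, the work surface at z = 0. Lengths are in m, angles in rad, forces in N, time in s.
With the tool pointing down it reaches from about 0.4 to 0.85 m from the base axis. Payload 10.4 kg.
Tool frame: the origin (TCP) lies at the very end of the fingers, on their centre line; the grasp point (between the pads) lies 19 mm behind it; z points along the fingers, y is the line along which they close (so a half turn about z gives the same grasp; the last joint's range is limited). The gripper opens to 87 mm and grips with 3 to 60 N. Pads are 19 mm wide; open, the fingers measure 117 mm over their backs; the gripper's body (75 mm by 190 mm) begins 51 mm behind the grasp point.
Start: joints at [-1.302, 0.332, -0.065, 1.46, 0.022, 1.35, -0.088], TCP at [0.18, 0.599, 0.223] pointing down, gripper open.
Joint ranges: [-2.6, 2.6], [-0.5, 2.12], [-1.47, 1.34], [0.16, 2.42], [-1.27, 4.41], [0.06, 2.06], [-2.6, 2.6]. Speed limits (rad/s): [2.22, 2.22, 2.79, 2.79, 3.14, 3.14, 3.14].

## Interface

Orientations are given as [roll, pitch, yaw] about the fixed x, y, z axes, in that order (R = Rz(yaw) Ry(pitch) Rx(roll)).
In Python, from rig import get_obs, read_camera, job_done gives the robot as it stands.
- The arm moves only by the tool step_arm, never from a script. Its arguments are lists of equal length, an entry for each row: "offset": the shift along the tool's x, y, z in m, a list of three; "turn": the turn about the tool's z in degrees; "hand": the gripper's target within -1 to 1 (fully open at 1, half-way at 0, shut at -1). A call has 1 to 20 rows; each row is the pose to reach, as a shift and turn from the pose commanded when the call began, along the tool's axes at that moment; what a row does not reach only later rows make up. A row lasts 1/12 s, in which the tool goes at most 41.7 mm and 7.16 degrees, less where a joint would pass 70% of its speed; a pose out of reach is approached as far as the arm can. A call with a gripper value outside its range is refused whole. The fingers move at their own pace and stop on an object; the grip force is fixed at half the most. Time passes only in rows, so rows that repeat a pose let the fingers close. It gives the time, the measured TCP pose, the force, the opening and the grip force at its end, in the units of the state.
- get_obs(): the state, without advancing time (a new reading comes with each control period).
- read_camera(name): name is "scene" or "top" or "wrist"; returns a dict with "frame" (480x640x3 uint8, red, green, blue), "intrinsics" (3x3 intrinsics, pixels), "k1" (the pictures are not rectified: a ray, as slopes to the right and down, at radius r is drawn at 1 + k1 r^2 times it, then the intrinsics apply), "R" (3x3) and "t" (3): a world point X has camera coordinates R X + t. Camera axes: x right, y down, z forward; pixel columns grow to the right and rows downward; lengths in m; the calibration is good to about 2 mm. A picture is of the moment at which its call begins. There is no depth.
- job_done(): hands the job in; it is judged then, once.
The state is a dict: "time_s": time; "qpos": joint angles; "dq": joint speeds; "effort": joint torques, N m; "ee_pos": TCP position; "eef_rot": TCP orientation; "contact_force": force on the tool from outside, world axes, zero at the start; "torque": the same for the moment, N m; "gripper_width": finger opening in m; "finger_force": force on a finger pad.
Only numpy, scipy, OpenCV 4.12 (cv2) and the standard library are available. Lean on these libraries where they do the work, as an engineer would, in place of code of your own. Each camera call takes 0.05 s, during which the arm holds its last target. There are 200 camera calls.

## Working session

There is one attempt and no reset: what is moved stays moved. The work goes in short steps, Python scripts to look and compute and a tool call to move; the robot and the scene stay as the last step left them, time stands still between calls to the robot, and variables do not carry over. Pictures are saved under pics/ and viewed, at most 14 in all, crops included, and the job is handed in when it is done.

Besides the shell and the picture viewer there is one more tool, called as name([rows], argument=value, ...), one row to a line, values as JSON. step_arm: Moves the arm, as the interface text tells. Its arguments: {"type":"object","properties":{"offset":{"type":"array","items":{"type":"array","items":{"type":"number"}}},"turn":{"type":"array","items":{"type":"number"}},"hand":{"type":"array","items":{"type":"number"}}},"required":["offset","turn","hand"]}

```bash
mkdir -p pics; ls; cat > h.py <<'E'
import numpy as np,cv2,pickle
from rig import get_obs,read_camera,job_done
def snap(name,fn):
    c=read_camera(name); cv2.imwrite(f'pics/{fn}.png',c['frame'][:,:,::-1]); pickle.dump(c,open(f'pics/{fn}.pkl','wb')); return c
def load(fn): return pickle.load(open(f'pics/{fn}.pkl','rb'))
def ray(c,u,v):
    K=np.array(c['intrinsics']);k=c['k1']
    d=np.array([(u-K[0,2])/K[0,0],(v-K[1,2])/K[1,1]]);s=d.copy()
    for _ in range(30): s=d/(1+k*(s@s))
    R=np.array(c['R']);t=np.array(c['t'])
    return -R.T@t, R.T@np.array([s[0],s[1],1.])
def at(c,u,v,z):
    o,d=ray(c,u,v); return o+d*(z-o[2])/d[2]
def proj(c,X):
    p=np.array(c['R'])@X+np.array(c['t']);s=p[:2]/p[2];s=s*(1+c['k1']*(s@s));K=np.array(c['intrinsics'])
    return np.array([K[0,0]*s[0]+K[0,2],K[1,1]*s[1]+K[1,2]])
def tri(obs):
    A=np.zeros((3,3));b=np.zeros(3);rs=[ray(*o) for o in obs]
    for o,d in rs:
        d=d/np.linalg.norm(d);P=np.eye(3)-np.outer(d,d);A+=P;b+=P@o
    X=np.linalg.solve(A,b)
    return X,[round(1000*float(np.linalg.norm(np.cross(X-o,d/np.linalg.norm(d)))),1) for o,d in rs]
E
python3 - <<'E'
from h import *
for n in ('top','scene','wrist'):
    c=snap(n,n+'0'); R=np.array(c['R']); print(n,c['intrinsics'],c['k1'],-R.T@c['t'],R[2])
print(get_obs())
E
```

```text
pics
top [[588.62835991   0.         309.43016764]
 [  0.         588.62835991 241.84093289]
 [  0.           0.           1.        ]] -0.18101397230636734 [0.29996273 0.00821474 1.34620428] [ 0.13793821  0.01019734 -0.99038834]
scene [[503.55877137   0.         327.51394199]
 [  0.         503.55877137 241.93280978]
 [  0.           0.           1.        ]] 0.03786785715612039 [ 1.01477424 -0.57123183  0.74719596] [-0.50901442  0.55452253 -0.65833812]
wrist [[365.8392707    0.         322.9532176 ]
 [  0.         365.8392707  239.47377742]
 [  0.           0.           1.        ]] 0.010288962454662121 [0.10266959 0.62197656 0.38496913] [ 0.28064372 -0.08557273 -0.95598975]
{'time_s': 0.15, 'qpos': array([-1.30160356,  0.33271046, -0.06468895,  1.46070422,  0.02159438,
        1.34989307, -0.0884613 ]), 'dq': array([ 0.0012069 , -0.00202607,  0.00058712, -0.00310841, -0.00011219,
        0.00065811, -0.0013289 ]), 'effort': array([ 2.07779914e-03, -6.23634768e+01,  2.53130490e-02, -3.90137351e+01,
       -6.13160455e-02,  3.73824534e-02,  7.79279003e-05]), 'ee_pos': array([0.17971906, 0.59832017, 0.22196791]), 'eef_rot': array([-3.14057325e+00,  4.02969521e-05,  2.84984292e+00]), 'contact_force': array([ 0.92904341, -0.16338608, -0.85744053]), 'torque': array([-0.02828924, -0.03525127,  0.05729962]), 'finger_force': 0.0, 'gripper_width': 0.0872799228622171}
```

View pics/top0.png

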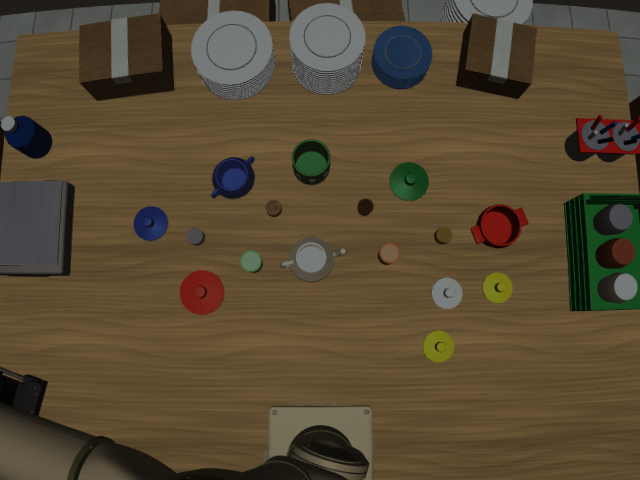

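View pics/scene0.png

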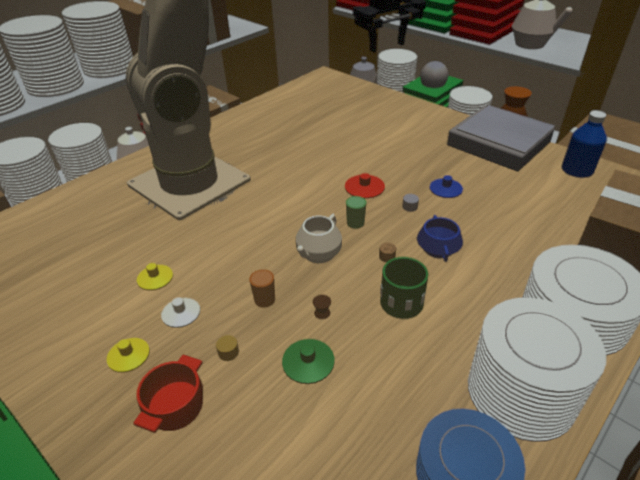

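```bash
python3 - <<'E'
from h import *
t=cv2.imread('pics/top0.png');s=cv2.imread('pics/scene0.png')
f=lambda a:cv2.convertScaleAbs(a,alpha=1.5,beta=20)
cv2.imwrite('pics/tc.png',f(cv2.resize(t[130:370,130:530],None,fx=2,fy=2,interpolation=cv2.INTER_CUBIC)))
cv2.imwrite('pics/sc.png',f(cv2.resize(s[160:430,90:490],None,fx=2,fy=2,interpolation=cv2.INTER_CUBIC)))
E
```

```text
(no output)
```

View pics/tc.png

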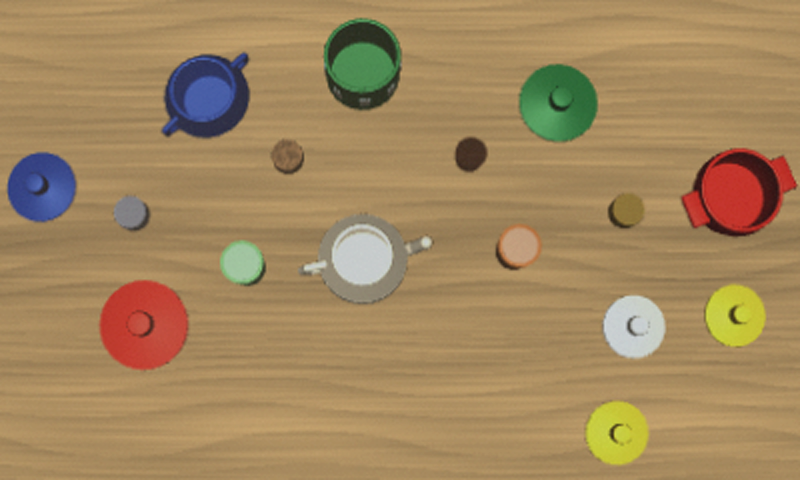

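View pics/sc.png

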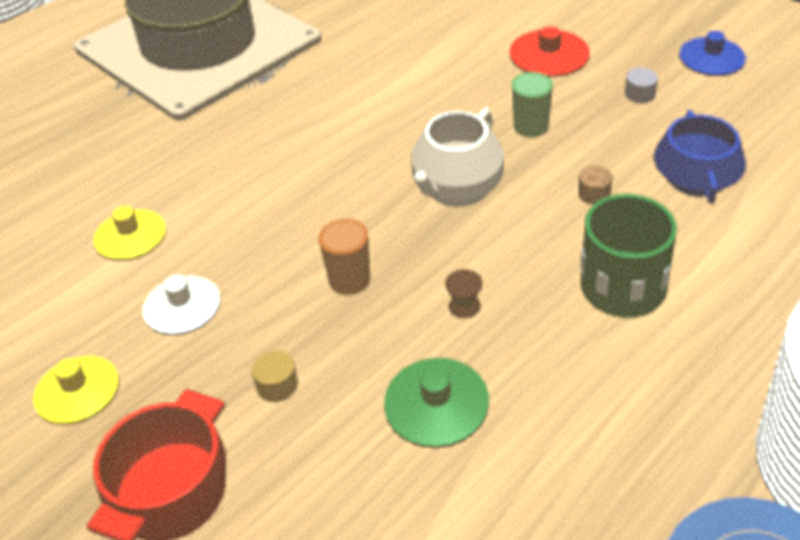

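Top crop, knob tops: red (138,322), blue (36,182), green (563,97), white (638,324). Rim centres: teapot (362,253), sugar bowl (209,97), caddy (362,58), casserole (741,191). The scene crop shows the same things. Yellow lids are the decoys.

```bash
python3 - <<'E'
from h import *
t=load('top0');s=load('scene0')
P={'redlid':(138,322,549,35),'bluelid':(36,182,714,38),'greenlid':(563,97,435,381),'whitelid':(638,324,177,284),
'teapot':(362,253,457,131),'sugar':(209,97,703,142),'caddy':(362,58,629,229),'cass':(741,191,159,450),
'amberglass':(518,245,344,236),'greenglass':(242,261,532,84),'b1':(288,153,596,176),'b2':(471,151,463,283),'b3':(628,207,274,362),'b4':(131,209,641,77)}
H={'teapot':.08,'sugar':.062,'caddy':.085,'cass':.058,'amberglass':.062,'greenglass':.062}
for k,(a,b,c,d) in P.items():
    X,e=tri([(t,130+a/2,130+b/2),(s,90+c/2,160+d/2)])
    Y=at(t,130+a/2,130+b/2,.046 if 'lid' in k else H.get(k,.025))
    print(k,X.round(4),e,Y.round(4))
E
```

```text
redlid [0.3726 0.27   0.0366] [0.4, 0.4] [0.3717 0.2678 0.046 ]
bluelid [0.5332 0.3928 0.0384] [1.3, 1.3] [0.5308 0.3897 0.046 ]
greenlid [ 0.6285 -0.2105  0.0406] [2.3, 2.3] [ 0.6256 -0.2114  0.046 ]
whitelid [ 0.3682 -0.2881  0.0404] [1.9, 1.9] [ 0.3669 -0.2885  0.046 ]
teapot [0.4458 0.0192 0.0764] [1.7, 1.7] [0.4443 0.018  0.08  ]
sugar [0.6326 0.196  0.0489] [7.0, 7.0] [0.6236 0.1896 0.062 ]
caddy [0.6654 0.0185 0.0745] [2.0, 2.0] [0.6608 0.0171 0.085 ]
cass [ 0.5164 -0.4084  0.0547] [2.6, 2.6] [ 0.5145 -0.4096  0.058 ]
amberglass [ 0.4556 -0.153   0.0584] [1.5, 1.5] [ 0.4543 -0.1537  0.062 ]
greenglass [0.4395 0.1517 0.0596] [1.8, 1.8] [0.438  0.1501 0.062 ]
b1 [0.5674 0.104  0.026 ] [2.0, 2.0] [0.5661 0.1027 0.025 ]
b2 [ 0.5667 -0.1054  0.0319] [1.1, 1.1] [ 0.5673 -0.1068  0.025 ]
b3 [ 0.5018 -0.2833  0.0309] [1.7, 1.7] [ 0.5018 -0.2861  0.025 ]
b4 [0.5027 0.2831 0.026 ] [0.8, 0.8] [0.5022 0.2828 0.025 ]
```

step_arm([
  [-0.412,-0.399,0],
  [-0.412,-0.399,0],
  [-0.412,-0.399,0],
  [-0.412,-0.399,0],
  [-0.412,-0.399,0],
  [-0.412,-0.399,0],
  [-0.412,-0.399,0],
  [-0.412,-0.399,0],
  [-0.412,-0.399,0],
  [-0.412,-0.399,0],
  [-0.412,-0.399,0],
  [-0.412,-0.399,0],
  [-0.412,-0.399,0],
  [-0.412,-0.399,0],
  [-0.412,-0.399,0],
  [-0.412,-0.399,0],
  [-0.412,-0.399,0],
  [-0.412,-0.399,0],
  [-0.412,-0.399,0],
  [-0.412,-0.399,0],
], turn=[73.3,73.3,73.3,73.3,73.3,73.3,73.3,73.3,73.3,73.3,73.3,73.3,73.3,73.3,73.3,73.3,73.3,73.3,73.3,73.3], hand=[0.2,0.2,0.2,0.2,0.2,0.2,0.2,0.2,0.2,0.2,0.2,0.2,0.2,0.2,0.2,0.2,0.2,0.2,0.2,0.2])

```text
time_s: 1.82
ee_pos: [0.4593, 0.0989, 0.2225]
eef_rot: [-3.142, -0.0, 1.572]
contact_force: [0.2, -0.1, 0.1]
gripper_width: 0.0521
finger_force: 0.0
```

```bash
python3 -c "
from h import *
snap('wrist','w1')"
```

```text
(no output)
```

View pics/w1.png

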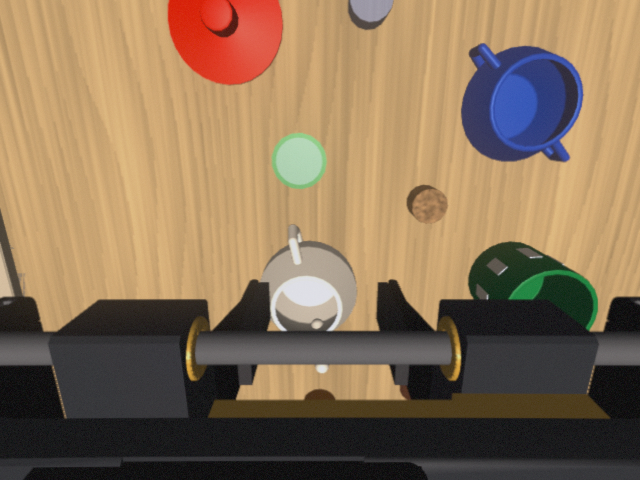

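step_arm([
  [-0.387,-0.092,0],
  [-0.387,-0.092,0],
  [-0.387,-0.092,0],
  [-0.387,-0.092,0],
  [-0.387,-0.092,0],
  [-0.387,-0.092,0],
  [-0.387,-0.092,0],
  [-0.387,-0.092,0],
  [-0.387,-0.092,0],
  [-0.387,-0.092,0],
  [-0.387,-0.092,0],
  [-0.387,-0.092,0],
  [-0.387,-0.092,0],
  [-0.387,-0.092,0],
  [-0.387,-0.092,0],
  [-0.387,-0.092,0],
], turn=[0,0,0,0,0,0,0,0,0,0,0,0,0,0,0,0], hand=[0.2,0.2,0.2,0.2,0.2,0.2,0.2,0.2,0.2,0.2,0.2,0.2,0.2,0.2,0.2,0.2])

```text
time_s: 3.2
ee_pos: [0.3678, -0.2882, 0.2225]
eef_rot: [3.142, -0.0, 1.572]
contact_force: [-0.5, 0.0, -0.2]
gripper_width: 0.0523
finger_force: 0.0
```

```bash
python3 -c "
from h import *
snap('wrist','w2')"
```

```text
(no output)
```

View pics/w2.png

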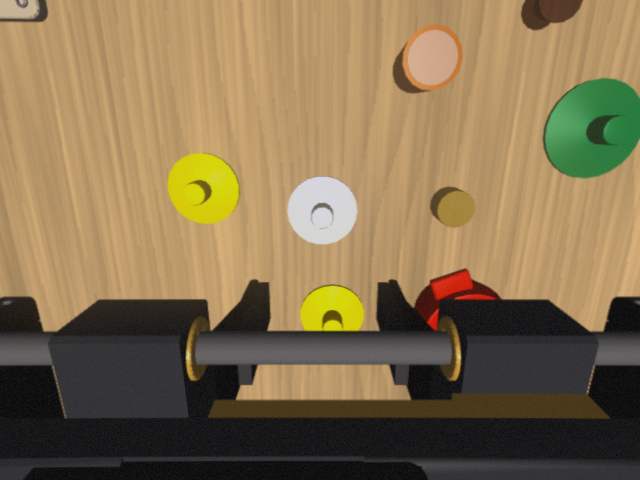

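w1: sugar rim centre ≈(536,99), teapot rim ≈(306,307). The red lid's knob is at (217,13). w2: white knob top (321,216), green knob top (617,130).

```bash
python3 - <<'E'
from h import *
a=load('w1');b=load('w2');t=load('top0')
T=lambda x,y:(t,130+x/2,130+y/2)
for n,c,u,v,z,tp in [('sugar',a,536,99,.062,(209,97)),('teapot',a,306,307,.08,(362,253)),('red',a,217,13,.046,(138,322)),('white',b,321,216,.046,(638,324)),('green',b,617,130,.046,(563,97))]:
    X,e=tri([(c,u,v),T(*tp)])
    print(n,at(c,u,v,z).round(4),'tri',X.round(4),e)
E
```

```text
sugar [0.6351 0.202  0.062 ] tri [0.6197 0.1934 0.0857] [7.2, 7.2]
teapot [0.4439 0.0209 0.08  ] tri [0.4442 0.0182 0.0752] [0.6, 0.6]
red [0.3733 0.2683 0.046 ] tri [0.3721 0.2691 0.0415] [0.4, 0.4]
white [ 0.3663 -0.2878  0.046 ] tri [ 0.3664 -0.2863  0.054 ] [0.4, 0.4]
green [ 0.628  -0.2098  0.046 ] tri [ 0.6242 -0.2101  0.0512] [0.4, 0.4]
```

step_arm([
  [0.0005,-0.0013,0.04],
  [0.0005,-0.0013,0.08],
  [0.0005,-0.0013,0.12],
  [0.0005,-0.0013,0.15],
  [0.0005,-0.0013,0.175],
  [0.0005,-0.0013,0.19],
  [0.0005,-0.0013,0.1965],
  [0.0005,-0.0013,0.1965],
  [0.0005,-0.0013,0.1965],
  [0.0005,-0.0013,0.1965],
  [0.0005,-0.0013,0.1965],
  [0.0005,-0.0013,0.1965],
  [0.0005,-0.0013,0.1965],
  [0.0005,-0.0013,0.1965],
  [0.0005,-0.0013,0.1965],
  [0.0005,-0.0013,0.1965],
], turn=[0,0,0,0,0,0,0,0,0,0,0,0,0,0,0,0], hand=[0.2,0.2,0.2,0.2,0.2,0.2,0.2,0.2,-1,-1,-1,-1,-1,-1,-1,-1])

```text
time_s: 4.58
ee_pos: [0.3666, -0.2885, 0.0263]
eef_rot: [3.141, -0.0, 1.571]
contact_force: [-0.2, 1.7, 5.0]
gripper_width: 0.0212
finger_force: 30.0
```

step_arm([
  [0,0,-0.02],
  [0,0,-0.06],
  [0,0,-0.1],
  [0,0,-0.14],
  [0,0,-0.17],
  [0.04,0.017,-0.18],
  [0.08,0.033,-0.18],
  [0.12,0.05,-0.18],
  [0.15,0.063,-0.18],
  [0.175,0.073,-0.18],
  [0.1885,0.078,-0.18],
  [0.1885,0.078,-0.18],
  [0.1885,0.078,-0.18],
  [0.1885,0.078,-0.18],
], turn=[0,0,0,0,0,0,0,0,0,0,0,0,0,0], hand=[-1,-1,-1,-1,-1,-1,-1,-1,-1,-1,-1,-1,-1,-1])

```text
time_s: 5.75
ee_pos: [0.4437, -0.1015, 0.2059]
eef_rot: [-3.141, 0.0, 1.569]
contact_force: [-0.2, 0.1, -1.2]
gripper_width: 0.0212
finger_force: 30.0
```

```bash
python3 -c "
from h import *
snap('wrist','w3')"
```

```text
(no output)
```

View pics/w3.png

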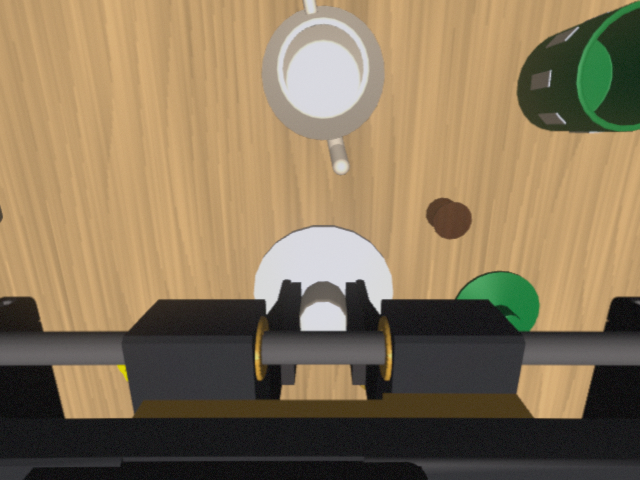

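w3: white teapot rim outer edge x 277–369, top 18. The held lid's flange spans x 254–393 with top edge at 226.

```bash
cat >> h.py <<'E'
from scipy.optimize import least_squares
def circ(c,l,r,top,z,R,x0,useZ=False):
    a=np.linspace(0,2*np.pi,181)
    def f(p):
        q=np.array([proj(c,np.array([p[0]+R*np.cos(t),p[1]+R*np.sin(t),p[2] if useZ else z])) for t in a])
        return [q[:,0].min()-l,q[:,0].max()-r,q[:,1].min()-top]
    s=least_squares(f,[*x0,z] if useZ else x0,diff_step=1e-4); return s.x.round(4),np.round(s.fun,1)
E
python3 - <<'E'
from h import *
c=load('w3')
for uz in (0,1):
    print('pot',circ(c,277,369,18,.08,.033,(.445,.02),uz)); print('lid',circ(c,254,393,226,.1935,.036,(.444,-.1),uz))
print(get_obs()['ee_pos'])
E
```

```text
pot (array([0.4443, 0.0189]), array([ 0.3, -0.3, -0. ]))
lid (array([ 0.4443, -0.1032]), array([ 0.8, -0.8, -0.1]))
pot (array([0.4443, 0.0184, 0.0817]), array([-0.,  0., -0.]))
lid (array([ 0.4443, -0.1027,  0.1956]), array([-0.,  0.,  0.]))
[ 0.44372785 -0.1016134   0.20595846]
```

step_arm([
  [0.04,0,0],
  [0.08,0.0003,0],
  [0.105,0.0003,0],
  [0.1212,0.0003,0],
  [0.1212,0.0003,0.02],
  [0.1212,0.0003,0.05],
  [0.1212,0.0003,0.075],
  [0.1212,0.0003,0.09],
  [0.1212,0.0003,0.097],
  [0.1212,0.0003,0.102],
  [0.1212,0.0003,0.106],
  [0.1212,0.0003,0.108],
  [0.1212,0.0003,0.109],
  [0.1212,0.0003,0.11],
  [0.1212,0.0003,0.11],
  [0.1212,0.0003,0.11],
], turn=[0,0,0,0,0,0,0,0,0,0,0,0,0,0,0,0], hand=[-1,-1,-1,-1,-1,-1,-1,-1,-1,-1,-1,-1,-1,-1,-1,-1])

```text
time_s: 7.13
ee_pos: [0.4448, 0.0212, 0.0963]
eef_rot: [3.141, -0.0, 1.571]
contact_force: [-0.1, 0.0, -1.6]
gripper_width: 0.0209
finger_force: 30.0
```

step_arm([
  [-0.001,-0.0003,0],
  [-0.001,-0.0003,0.001],
  [-0.001,-0.0003,0.002],
  [-0.001,-0.0003,0.0025],
  [-0.001,-0.0003,0.0025],
  [-0.001,-0.0003,0.0025],
], turn=[0,0,0,0,0,0], hand=[-1,-1,-1,-1,-1,-1])

```text
time_s: 7.63
ee_pos: [0.4445, 0.0202, 0.0941]
eef_rot: [3.141, -0.0, 1.57]
contact_force: [-3.1, -1.6, 8.7]
gripper_width: 0.0214
finger_force: 30.0
```

step_arm([
  [0,0,0],
  [0,0,0],
  [0,0,0],
  [0,0,0],
  [0,0,-0.02],
  [0,0,-0.06],
  [0,0,-0.1],
  [0.02,0.005,-0.12],
  [0.369,0.087,-0.12],
  [0.369,0.087,-0.12],
  [0.369,0.087,-0.12],
  [0.369,0.087,-0.12],
  [0.369,0.087,-0.12],
  [0.369,0.087,-0.12],
  [0.369,0.087,-0.12],
  [0.369,0.087,-0.12],
  [0.369,0.087,-0.12],
  [0.369,0.087,-0.12],
  [0.369,0.087,-0.12],
  [0.369,0.087,-0.12],
], turn=[0,0,0,0,0,0,0,0,0,0,0,0,0,0,0,0,0,0,0,0], hand=[0.2,0.2,0.2,0.2,0.2,0.2,0.2,0.2,0.2,0.2,0.2,0.2,0.2,0.2,0.2,0.2,0.2,0.2,0.2,0.2])

```text
time_s: 9.3
ee_pos: [0.5317, 0.3881, 0.2132]
eef_rot: [-3.141, 0.001, 1.57]
contact_force: [0.0, -0.9, 0.4]
gripper_width: 0.0523
finger_force: 0.0
```

```bash
python3 - <<'E'
from h import *
c=snap('wrist','w4'); snap('top','t4'); f=c['frame'].astype(int)
m=((f[...,2]>1.6*f[...,0])&(f[...,2]>60)).astype(np.uint8); m[300:]=0
n,_,st,ce=cv2.connectedComponentsWithStats(m)
for i in range(1,n):
    if st[i,4]>300: print(st[i],ce[i])
print(get_obs()['ee_pos'])
a=c['frame'][:300,140:500]; b=load('t4')['frame'][130:370,130:530]
a=cv2.resize(a,(480,400));b=cv2.resize(b,(800,480))[:,:]
cv2.imwrite('pics/w4c.png',cv2.resize(np.vstack([cv2.resize(b,(667,400)),np.pad(a,((0,0),(0,187),(0,0)))]),(500,600))[:,:,::-1])
E
```

```text
[ 284  166   80   79 4960] [323.58165323 205.01754032]
[0.53179471 0.38764558 0.21385902]
```

View pics/w4.png

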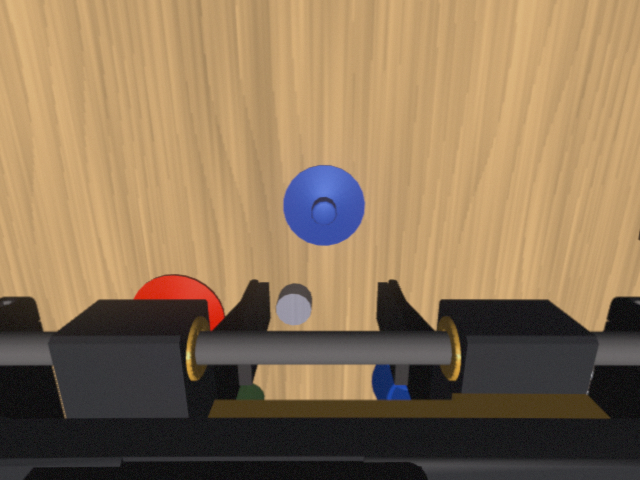

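Blue lid spans x 284–363, top edge 166, knob top at (323,212).

```bash
python3 - <<'E'
from h import *
c=load('w4')
print(circ(c,284,364,165.5,.012,.041,(.53,.39)),circ(c,284,364,165.5,.012,.041,(.53,.39),1),at(c,323.5,212,.046))
E
```

```text
(array([0.533 , 0.3921]), array([-0.5,  0.5,  0. ])) (array([0.533 , 0.3917, 0.0075]), array([ 0., -0.,  0.])) [0.53244765 0.3942895  0.046     ]
```

step_arm([
  [0.0045,0.0007,0.04],
  [0.0045,0.0007,0.08],
  [0.0045,0.0007,0.12],
  [0.0045,0.0007,0.15],
  [0.0045,0.0007,0.17],
  [0.0045,0.0007,0.182],
  [0.0045,0.0007,0.187],
  [0.0045,0.0007,0.187],
  [0.0045,0.0007,0.187],
  [0.0045,0.0007,0.187],
  [0.0045,0.0007,0.187],
  [0.0045,0.0007,0.187],
  [0.0045,0.0007,0.187],
  [0.0045,0.0007,0.187],
  [0.0045,0.0007,0.187],
  [0.0045,0.0007,0.187],
], turn=[0,0,0,0,0,0,0,0,0,0,0,0,0,0,0,0], hand=[0.2,0.2,0.2,0.2,0.2,0.2,0.2,0.2,-1,-1,-1,-1,-1,-1,-1,-1])

```text
time_s: 10.73
ee_pos: [0.5323, 0.3939, 0.0271]
eef_rot: [3.141, -0.001, 1.571]
contact_force: [-1.1, -1.0, 4.7]
gripper_width: 0.0231
finger_force: 30.0
```

step_arm([
  [0,0,-0.02],
  [0,0,-0.06],
  [0,0,-0.1],
  [0,0,-0.14],
  [0,0,-0.17],
  [-0.04,0.01,-0.18],
  [-0.08,0.02,-0.18],
  [-0.12,0.03,-0.18],
  [-0.16,0.04,-0.18],
  [-0.2,0.05,-0.18],
  [-0.24,0.06,-0.18],
  [-0.28,0.07,-0.18],
  [-0.3,0.08,-0.18],
  [-0.31,0.09,-0.18],
  [-0.315,0.095,-0.18],
  [-0.315,0.095,-0.18],
  [-0.315,0.095,-0.18],
  [-0.315,0.095,-0.18],
  [-0.315,0.095,-0.18],
], turn=[0,0,0,0,0,0,0,0,0,0,0,0,0,0,0,0,0,0,0], hand=[-1,-1,-1,-1,-1,-1,-1,-1,-1,-1,-1,-1,-1,-1,-1,-1,-1,-1,-1])

```text
time_s: 12.32
ee_pos: [0.6265, 0.0802, 0.2064]
eef_rot: [-3.141, -0.001, 1.573]
contact_force: [-0.6, -0.2, 0.3]
gripper_width: 0.0229
finger_force: 30.0
```

```bash
python3 - <<'E'
from h import *
c=snap('wrist','w5'); print(get_obs()['ee_pos'])
E
```

```text
[0.62656665 0.08003384 0.2064681 ]
```

View pics/w5.png

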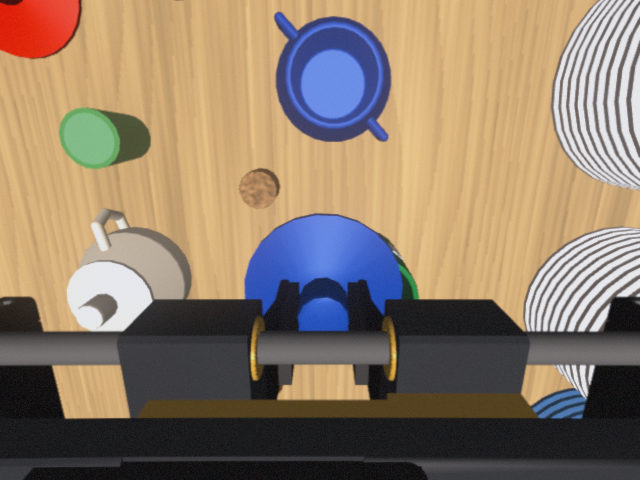

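```bash
python3 - <<'E'
from h import *
c=load('w5');b=c['frame'][...,2].astype(int)
for r in (55,65,75): print(r,b[r,272:302],b[r,376:398])
print(b[10:30,340])
f=c['frame'].astype(int);m=((f[...,2]>1.6*f[...,0])&(f[...,2]>60));m[:200]=0;m[280:]=0
ys,xs=np.where(m);print('lid',xs.min(),xs.max(),ys.min())
E
```

```text
55 [125 126 129 132 132 128 127 123 113 109 109 109 109 110 110 114 132 164
 184 203 213 214 188 146 132 134 133 135 132 135] [216 208 195 176 144 114 110 106 106 109 110 117 129 129 130 130 130 129
 130 131 132 131]
65 [126 122 130 128 128 120 110 108 106 109 111 109 109 115 153 179 197 212
 214 185 150 137 134 136 133 135 135 138 136 136] [140 170 208 215 203 184 157 125 108 109 106 106 106 115 128 130 129 130
 130 132 133 135]
75 [127 126 125 122 112 108 105 106 108 107 107 111 111 145 174 194 211 208
 174 142 135 136 135 136 135 137 137 138 147 172] [136 145 178 209 212 197 178 146 111 107 108 107 106 107 116 126 131 130
 134 132 132 133]
[125 122 121 122 121 123 120 113 111 108 108 122 163 185 204 215 217 200
 147 129]
lid 245 410 215
```

```bash
python3 - <<'E'
from h import *
c=load('w5')
for uz in (0,1):
    print('pot',circ(c,285,383.5,21,.062,.038,(.63,.2),uz)); print('lid',circ(c,245,404,214,.1915,.041,(.626,.08),uz))
E
```

```text
pot (array([0.6353, 0.1985]), array([ 0., -0., -0.]))
lid (array([0.6276, 0.0792]), array([ 2.1, -2.1, -0.2]))
pot (array([0.6353, 0.1984, 0.0621]), array([ 0.,  0., -0.]))
lid (array([0.6276, 0.0802, 0.1965]), array([-0.,  0.,  0.]))
```

step_arm([
  [0.04,0.003,0],
  [0.08,0.006,0],
  [0.105,0.008,0],
  [0.1188,0.008,0],
  [0.1188,0.008,0.03],
  [0.1188,0.008,0.06],
  [0.1188,0.008,0.085],
  [0.1188,0.008,0.1],
  [0.1188,0.008,0.11],
  [0.1188,0.008,0.117],
  [0.1188,0.008,0.121],
  [0.1188,0.008,0.124],
  [0.1188,0.008,0.126],
  [0.1188,0.008,0.127],
  [0.1188,0.008,0.127],
  [0.1188,0.008,0.127],
], turn=[0,0,0,0,0,0,0,0,0,0,0,0,0,0,0,0], hand=[-1,-1,-1,-1,-1,-1,-1,-1,-1,-1,-1,-1,-1,-1,-1,-1])

```text
time_s: 13.7
ee_pos: [0.6353, 0.1975, 0.0801]
eef_rot: [3.141, -0.0, 1.57]
contact_force: [-0.1, 1.0, -1.5]
gripper_width: 0.023
finger_force: 30.0
```

step_arm([
  [0.001,-0.0005,0],
  [0.001,-0.0005,0.001],
  [0.001,-0.0005,0.002],
  [0.001,-0.0005,0.003],
  [0.001,-0.0005,0.003],
  [0.001,-0.0005,0.003],
], turn=[0,0,0,0,0,0], hand=[-1,-1,-1,-1,-1,-1])

```text
time_s: 14.2
ee_pos: [0.6346, 0.1985, 0.077]
eef_rot: [3.141, -0.0, 1.57]
contact_force: [-3.0, 0.6, 4.2]
gripper_width: 0.0233
finger_force: 30.0
```

step_arm([
  [0,0,0],
  [0,0,0],
  [0,0,0],
  [0,0,0],
  [0,0,-0.02],
  [0,0,-0.06],
  [0,0,-0.1],
  [-0.01,0,-0.13],
  [-0.409,-0.0075,-0.135],
  [-0.409,-0.0075,-0.135],
  [-0.409,-0.0075,-0.135],
  [-0.409,-0.0075,-0.135],
  [-0.409,-0.0075,-0.135],
  [-0.409,-0.0075,-0.135],
  [-0.409,-0.0075,-0.135],
  [-0.409,-0.0075,-0.135],
  [-0.409,-0.0075,-0.135],
  [-0.409,-0.0075,-0.135],
  [-0.409,-0.0075,-0.135],
  [-0.409,-0.0075,-0.135],
], turn=[0,0,0,0,0,0,0,0,0,0,0,0,0,0,0,0,0,0,0,0], hand=[0.2,0.2,0.2,0.2,0.2,0.2,0.2,0.2,0.2,0.2,0.2,0.2,0.2,0.2,0.2,0.2,0.2,0.2,0.2,0.2])

```text
time_s: 15.87
ee_pos: [0.6262, -0.2129, 0.2113]
eef_rot: [-3.141, 0.001, 1.567]
contact_force: [0.5, 0.5, -0.9]
gripper_width: 0.0524
finger_force: 0.0
```

step_arm([
  [0,0,0],
  [0,0,0],
  [0,0,0],
], turn=[0,0,0], hand=[0.2,0.2,0.2])

```text
time_s: 16.12
ee_pos: [0.6274, -0.2088, 0.2114]
eef_rot: [3.142, -0.001, 1.573]
contact_force: [-0.0, 0.3, -0.4]
gripper_width: 0.052
finger_force: 0.0
```

```bash
cat >> h.py <<'E'
def ext(c,ch,rows=(100,300),cols=(150,480)):
    f=c['frame'].astype(int); o=[i for i in (0,1,2) if i!=ch]
    m=((f[...,ch]>1.25*np.maximum(f[...,o[0]],f[...,o[1]]))&(f[...,ch]>50)).astype(np.uint8)
    k=np.zeros_like(m);k[rows[0]:rows[1],cols[0]:cols[1]]=1;m*=k
    n,_,st,ce=cv2.connectedComponentsWithStats(m);i=1+st[1:,4].argmax();s=st[i];return s[0],s[0]+s[2],s[1],s
E
python3 - <<'E'
from h import *
c=snap('wrist','w6'); e=get_obs()['ee_pos'];print(e)
x=ext(c,1);print(x)
for uz in (0,1):print(circ(c,*x[:3],.012,.046,e[:2],uz))
E
```

```text
[ 0.62733907 -0.20907451  0.21148186]
(np.int32(278), np.int32(369), np.int32(167), array([ 278,  167,   91,   90, 6379], dtype=int32))
(array([ 0.6283, -0.2107]), array([ 0.1, -0.1, -0. ]))
(array([ 0.6283, -0.2106,  0.0128]), array([0., 0., 0.]))
```

step_arm([
  [-0.0015,0.0005,0.04],
  [-0.0015,0.0005,0.08],
  [-0.0015,0.0005,0.12],
  [-0.0015,0.0005,0.15],
  [-0.0015,0.0005,0.17],
  [-0.0015,0.0005,0.18],
  [-0.0015,0.0005,0.185],
  [-0.0015,0.0005,0.185],
  [-0.0015,0.0005,0.185],
  [-0.0015,0.0005,0.185],
  [-0.0015,0.0005,0.185],
  [-0.0015,0.0005,0.185],
  [-0.0015,0.0005,0.185],
  [-0.0015,0.0005,0.185],
  [-0.0015,0.0005,0.185],
  [-0.0015,0.0005,0.185],
], turn=[0,0,0,0,0,0,0,0,0,0,0,0,0,0,0,0], hand=[0.2,0.2,0.2,0.2,0.2,0.2,0.2,0.2,-1,-1,-1,-1,-1,-1,-1,-1])

```text
time_s: 17.5
ee_pos: [0.6277, -0.2122, 0.0271]
eef_rot: [3.141, -0.0, 1.57]
contact_force: [-0.1, 1.6, 5.5]
gripper_width: 0.0252
finger_force: 30.0
```

step_arm([
  [0,0,-0.02],
  [0,0,-0.06],
  [0,0,-0.1],
  [0,0,-0.14],
  [0,0,-0.17],
  [0.03,0.01,-0.18],
  [0.06,0.02,-0.18],
  [0.085,0.03,-0.18],
  [0.1,0.035,-0.18],
  [0.1,0.035,-0.18],
  [0.1,0.035,-0.18],
  [0.1,0.035,-0.18],
  [0.1,0.035,-0.18],
  [0.1,0.035,-0.18],
  [0.1,0.035,-0.18],
], turn=[0,0,0,0,0,0,0,0,0,0,0,0,0,0,0], hand=[-1,-1,-1,-1,-1,-1,-1,-1,-1,-1,-1,-1,-1,-1,-1])

```text
time_s: 18.75
ee_pos: [0.6621, -0.1133, 0.2066]
eef_rot: [-3.142, 0.0, 1.569]
contact_force: [0.8, -0.3, -1.2]
gripper_width: 0.025
finger_force: 30.0
```

```bash
python3 - <<'E'
from h import *
c=snap('wrist','w7'); print(get_obs()['ee_pos'])
E
```

```text
[ 0.6621876  -0.11299765  0.20659405]
```

View pics/w7.png

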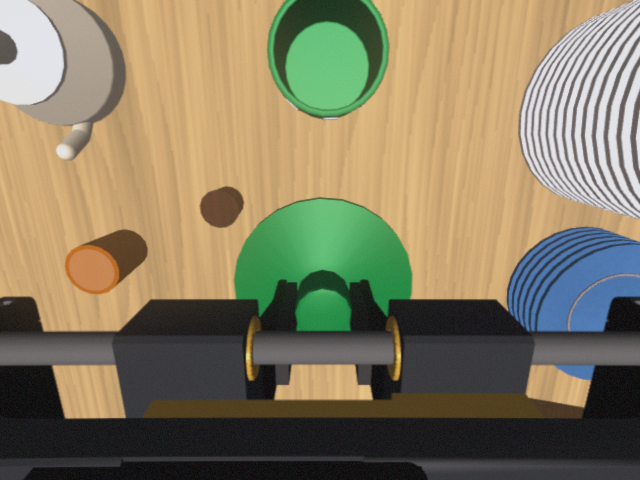

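w7: caddy rim spans x 268–388, near edge at row ~115 (its top is cut off). The lid held spans x 235–412, top 198.

```bash
python3 - <<'E'
from h import *
c=load('w7');f=c['frame'].astype(int)
print(f[98:124,328].tolist());
for r in (40,48,56): print(r,f[r,262:284,1],f[r,376:394,1])
a=np.linspace(0,2*np.pi,181);R=.043
def fit(l,r,b,z):
    def g(p):
        q=np.array([proj(c,np.array([p[0]+R*np.cos(t),p[1]+R*np.sin(t),z])) for t in a]);return [q[:,0].min()-l,q[:,0].max()-r,q[:,1].max()-b]
    s=least_squares(g,(.66,.018),diff_step=1e-4);return s.x.round(4),s.fun.round(1)
for b in (112,114,116):print(b,fit(268,388,b,.085))
x=ext(c,1,(150,260),(200,450));print(x);print(circ(c,235,412,198,.1915,.046,(.66,-.113)),circ(c,235,412,198,.1915,.046,(.66,-.113),1))
E
```

```text
[[114, 198, 128], [113, 197, 126], [113, 199, 128], [113, 199, 126], [112, 199, 126], [116, 201, 129], [114, 198, 126], [113, 198, 126], [114, 200, 128], [116, 200, 129], [108, 188, 121], [93, 162, 101], [78, 150, 87], [91, 173, 104], [96, 179, 109], [89, 170, 101], [85, 162, 95], [74, 141, 79], [74, 100, 69], [133, 137, 133], [210, 209, 214], [174, 158, 140], [217, 183, 129], [219, 183, 126], [220, 185, 130], [219, 184, 129]]
40 [174 173 172 173 168 149 140 147 161 175 181 163 112  74  62  65  64  65
  66  65  62  63] [ 65  66  69  68  69  94 136 173 181 170 155 146 151 171 173 171 172 171]
48 [173 174 171 169 167 145 145 158 174 181 168 122  81  67  69  67  68  67
  64  67  69  64] [ 72  67  71  68  69  77 103 148 173 177 166 153 145 151 168 172 172 172]
56 [172 171 171 168 167 142 138 151 163 177 175 148 104  72  68  71  71  68
  71  70  70  67] [ 72  69  69  68  72  86 130 169 180 170 158 147 153 169 170 171 171 168]
112 (array([0.6663, 0.0213]), array([-1.6,  1.6,  0.2]))
114 (array([0.6663, 0.0199]), array([-1.5,  1.5,  0.2]))
116 (array([0.6663, 0.0185]), array([-1.4,  1.4,  0.1]))
(np.int32(238), np.int32(409), np.int32(198), array([ 238,  198,  171,   62, 7758], dtype=int32))
(array([ 0.6627, -0.1114]), array([ 1.3, -1.3, -0.2])) (array([ 0.6627, -0.111 ,  0.1943]), array([-0.,  0.,  0.]))
```

step_arm([
  [0.04,0.003,0],
  [0.08,0.0037,0],
  [0.11,0.0037,0],
  [0.13,0.0037,0],
  [0.13,0.0037,0.02],
  [0.13,0.0037,0.04],
  [0.13,0.0037,0.06],
  [0.13,0.0037,0.078],
  [0.13,0.0037,0.09],
  [0.13,0.0037,0.096],
  [0.13,0.0037,0.1],
  [0.13,0.0037,0.102],
  [0.13,0.0037,0.103],
  [0.13,0.0037,0.104],
  [0.13,0.0037,0.104],
  [0.13,0.0037,0.104],
], turn=[0,0,0,0,0,0,0,0,0,0,0,0,0,0,0,0], hand=[-1,-1,-1,-1,-1,-1,-1,-1,-1,-1,-1,-1,-1,-1,-1,-1])

```text
time_s: 20.13
ee_pos: [0.6664, 0.0179, 0.103]
eef_rot: [3.141, -0.0, 1.571]
contact_force: [-0.1, -0.2, -0.8]
gripper_width: 0.0255
finger_force: 30.0
```

step_arm([
  [-0.0008,-0.0006,0],
  [-0.0008,-0.0006,0.001],
  [-0.0008,-0.0006,0.002],
  [-0.0008,-0.0006,0.003],
  [-0.0008,-0.0006,0.003],
  [-0.0008,-0.0006,0.003],
], turn=[0,0,0,0,0,0], hand=[-1,-1,-1,-1,-1,-1])

```text
time_s: 20.63
ee_pos: [0.6656, 0.0171, 0.1001]
eef_rot: [3.141, -0.0, 1.57]
contact_force: [-3.1, -0.1, 5.9]
gripper_width: 0.0251
finger_force: 30.0
```

step_arm([
  [0,0,0],
  [0,0,0],
  [0,0,0],
  [0,0,0],
  [0,0,-0.02],
  [0,0,-0.06],
  [0,0,-0.1],
  [0.01,-0.01,-0.115],
  [0.252,-0.293,-0.115],
  [0.252,-0.293,-0.115],
  [0.252,-0.293,-0.115],
  [0.252,-0.293,-0.115],
  [0.252,-0.293,-0.115],
  [0.252,-0.293,-0.115],
  [0.252,-0.293,-0.115],
  [0.252,-0.293,-0.115],
  [0.252,-0.293,-0.115],
  [0.252,-0.293,-0.115],
  [0.252,-0.293,-0.115],
  [0.252,-0.293,-0.115],
], turn=[0,0,0,0,0,0,0,0,0,0,0,0,0,0,0,0,0,0,0,0], hand=[0.3,0.3,0.3,0.3,0.3,0.3,0.3,0.3,0.3,0.3,0.3,0.3,0.3,0.3,0.3,0.3,0.3,0.3,0.3,0.3])

```text
time_s: 22.3
ee_pos: [0.373, 0.2688, 0.2146]
eef_rot: [3.141, -0.0, 1.57]
contact_force: [0.6, -0.4, 0.1]
gripper_width: 0.0566
finger_force: 0.0
```

step_arm([
  [0,0,0],
  [0,0,0],
  [0,0,0],
], turn=[0,0,0], hand=[0.3,0.3,0.3])

```text
time_s: 22.55
ee_pos: [0.3734, 0.2684, 0.2144]
eef_rot: [-3.142, 0.0, 1.569]
contact_force: [0.1, -1.2, -0.1]
gripper_width: 0.0561
finger_force: 0.0
```

```bash
python3 - <<'E'
from h import *
c=snap('wrist','w8'); e=get_obs()['ee_pos'];print(e)
x=ext(c,0);print(x)
f=c['frame'].astype(int);m=((f[...,0]>2.5*f[...,1])).astype(np.uint8);m[300:]=0
n,_,st,ce=cv2.connectedComponentsWithStats(m);s=st[1+st[1:,4].argmax()];print(s)
for uz in (0,1):print(circ(c,s[0],s[0]+s[2],s[1],.012,.051,e[:2],uz))
E
```

```text
[0.37320919 0.26856559 0.21445309]
(np.int32(267), np.int32(377), np.int32(151), array([ 267,  151,  110,  110, 8613], dtype=int32))
[ 272  163  100   96 6631]
(array([0.3727, 0.265 ]), array([ 0.1, -0.1, -0. ]))
(array([0.3727, 0.265 , 0.0128]), array([-0.,  0., -0.]))
```

```bash
python3 - <<'E'
from h import *
c=load('w8');f=c['frame'].astype(int)
print(f[154:168,322].tolist(),f[252:268,322,:2].tolist(),f[208,266:276,:2].tolist(),f[208,368:380,:2].tolist())
for t in(160,161):print(circ(c,272,372,t,.012,.051,(.373,.268)))
E
```

```text
[[192, 154, 105], [192, 154, 108], [194, 156, 107], [191, 151, 108], [188, 149, 104], [179, 122, 85], [217, 97, 76], [220, 94, 74], [220, 94, 75], [219, 91, 71], [219, 93, 74], [220, 93, 73], [219, 91, 73], [220, 94, 75]] [[206, 43], [206, 46], [207, 46], [208, 47], [207, 44], [206, 43], [201, 72], [188, 143], [188, 150], [187, 151], [187, 149], [188, 152], [187, 151], [185, 148], [188, 151], [186, 149]] [[200, 160], [196, 157], [194, 155], [192, 152], [189, 145], [202, 110], [213, 66], [214, 58], [213, 58], [214, 56]] [[214, 55], [214, 56], [214, 58], [212, 79], [205, 132], [203, 160], [202, 163], [205, 166], [208, 167], [206, 166], [206, 165], [204, 165]]
(array([0.3727, 0.2679]), array([-0.,  0.,  0.]))
(array([0.3727, 0.2669]), array([ 0., -0., -0.]))
```

step_arm([
  [0,-0.0004,0.04],
  [0,-0.0004,0.08],
  [0,-0.0004,0.12],
  [0,-0.0004,0.15],
  [0,-0.0004,0.17],
  [0,-0.0004,0.182],
  [0,-0.0004,0.1875],
  [0,-0.0004,0.1875],
  [0,-0.0004,0.1875],
  [0,-0.0004,0.1875],
  [0,-0.0004,0.1875],
  [0,-0.0004,0.1875],
  [0,-0.0004,0.1875],
  [0,-0.0004,0.1875],
  [0,-0.0004,0.1875],
  [0,-0.0004,0.1875],
], turn=[0,0,0,0,0,0,0,0,0,0,0,0,0,0,0,0], hand=[0.3,0.3,0.3,0.3,0.3,0.3,0.3,0.3,-1,-1,-1,-1,-1,-1,-1,-1])

```text
time_s: 23.93
ee_pos: [0.3724, 0.2694, 0.0274]
eef_rot: [3.141, -0.001, 1.57]
contact_force: [-1.2, -0.4, 7.2]
gripper_width: 0.027
finger_force: 30.0
```

step_arm([
  [0,0,-0.02],
  [0,0,-0.06],
  [0,0,-0.1],
  [0,0,-0.14],
  [0,0,-0.17],
  [0,0,-0.185],
  [-0.035,0.01,-0.185],
  [-0.07,0.025,-0.185],
  [-0.105,0.04,-0.185],
  [-0.14,0.055,-0.185],
  [-0.175,0.07,-0.185],
  [-0.21,0.085,-0.185],
  [-0.245,0.1,-0.185],
  [-0.28,0.11,-0.185],
  [-0.315,0.12,-0.185],
  [-0.35,0.13,-0.185],
  [-0.385,0.135,-0.185],
  [-0.42,0.14,-0.185],
  [-0.455,0.143,-0.185],
  [-0.49,0.143,-0.185],
], turn=[0,0,0,0,0,0,0,0,0,0,0,0,0,0,0,0,0,0,0,0], hand=[-1,-1,-1,-1,-1,-1,-1,-1,-1,-1,-1,-1,-1,-1,-1,-1,-1,-1,-1,-1])

```text
time_s: 25.6
ee_pos: [0.5154, -0.2221, 0.2117]
eef_rot: [-3.141, 0.0, 1.572]
contact_force: [1.6, 0.6, -1.4]
gripper_width: 0.0269
finger_force: 30.0
```

step_arm([
  [-0.035,0,0],
  [-0.07,0,0],
  [-0.105,0,0],
  [-0.14,0,0],
  [-0.175,0,0],
  [-0.21,0,0],
  [-0.245,0,0],
  [-0.27,0,0],
  [-0.29,0,0],
  [-0.3,0,0],
  [-0.306,0,0],
  [-0.306,0,0],
  [-0.306,0,0],
  [-0.306,0,0],
  [-0.306,0,0],
], turn=[0,0,0,0,0,0,0,0,0,0,0,0,0,0,0], hand=[-1,-1,-1,-1,-1,-1,-1,-1,-1,-1,-1,-1,-1,-1,-1])

```text
time_s: 26.85
ee_pos: [0.5158, -0.5257, 0.2122]
eef_rot: [3.141, -0.001, 1.572]
contact_force: [-0.1, 0.1, -1.0]
gripper_width: 0.0271
finger_force: 30.0
```

```bash
python3 - <<'E'
from h import *
c=snap('wrist','w9'); print(get_obs()['ee_pos'])
E
```

```text
[ 0.51573525 -0.52580526  0.21225022]
```

View pics/w9.png

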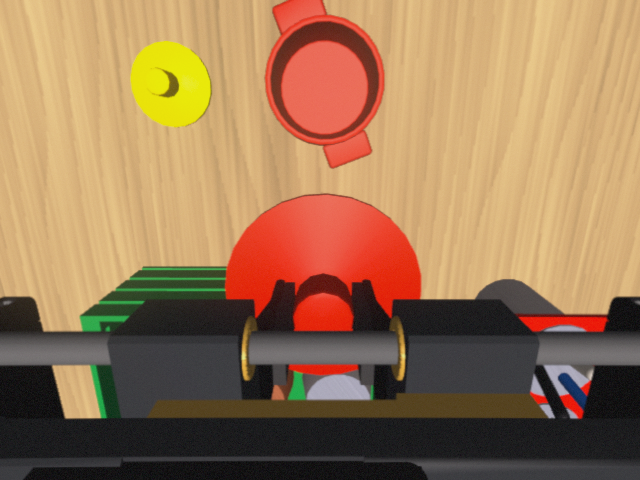

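w9: casserole rim spans x 265–384, top 15.5, bottom 144. The held lid spans x 225.5–421, top 193.5.

```bash
python3 - <<'E'
from h import *
c=load('w9');f=c['frame'].astype(int)
print(f[78,258:276,1:].tolist(),f[78,376:392,1:].tolist(),f[8:24,325,1].tolist(),f[138:150,318,1].tolist())
for uz in(0,1):
    print(circ(c,265,384,15.5,.058,.048,(.515,-.409),uz),circ(c,225.5,421,193.5,.197,.051,(.515,-.526),uz))
E
```

```text
[[172, 120], [176, 123], [176, 120], [174, 122], [172, 122], [167, 118], [133, 93], [87, 57], [71, 43], [79, 58], [95, 74], [88, 65], [65, 48], [56, 35], [53, 36], [54, 40], [53, 38], [51, 34]] [[53, 36], [54, 40], [55, 37], [74, 56], [89, 69], [87, 64], [77, 52], [75, 48], [123, 85], [163, 115], [173, 121], [175, 121], [181, 126], [180, 126], [179, 126], [178, 124]] [135, 97, 90, 70, 63, 65, 63, 55, 57, 73, 86, 93, 76, 48, 40, 34] [57, 79, 96, 88, 73, 63, 71, 121, 170, 176, 171, 168]
(array([ 0.5174, -0.4114]), array([-0.5,  0.5,  0. ])) (array([ 0.5162, -0.5266]), array([ 1.5, -1.5, -0.2]))
(array([ 0.5174, -0.4107,  0.0553]), array([-0.,  0.,  0.])) (array([ 0.5162, -0.5262,  0.1999]), array([-0., -0.,  0.]))
```

```bash
python3 - <<'E'
from h import *
c=load('w9');a=np.linspace(0,2*np.pi,181)
def g(p):
    q=np.array([proj(c,np.array([p[0]+p[2]*np.cos(t),p[1]+p[2]*np.sin(t),.058])) for t in a]);return [q[:,0].min()-268.2,q[:,0].max()-380.5,q[:,1].min()-19,q[:,1].max()-140.1]
s=least_squares(g,(.516,-.41,.045),diff_step=1e-4);print(s.x,s.fun)
E
```

```text
[ 0.5172541  -0.4103012   0.04469885] [ 0.24223793 -0.24229862 -0.21262827  0.23383252]
```

step_arm([
  [0.04,0.0013,0],
  [0.08,0.0013,0],
  [0.105,0.0013,0],
  [0.116,0.0013,0.01],
  [0.116,0.0013,0.04],
  [0.116,0.0013,0.07],
  [0.116,0.0013,0.095],
  [0.116,0.0013,0.11],
  [0.116,0.0013,0.12],
  [0.116,0.0013,0.127],
  [0.116,0.0013,0.131],
  [0.116,0.0013,0.134],
  [0.116,0.0013,0.136],
  [0.116,0.0013,0.136],
  [0.116,0.0013,0.136],
  [0.116,0.0013,0.136],
], turn=[0,0,0,0,0,0,0,0,0,0,0,0,0,0,0,0], hand=[-1,-1,-1,-1,-1,-1,-1,-1,-1,-1,-1,-1,-1,-1,-1,-1])

```text
time_s: 28.23
ee_pos: [0.5165, -0.4111, 0.0765]
eef_rot: [3.141, 0.0, 1.57]
contact_force: [-0.1, -0.5, -1.7]
gripper_width: 0.0271
finger_force: 30.0
```

step_arm([
  [0.0014,0.0004,0],
  [0.0014,0.0004,0.001],
  [0.0014,0.0004,0.002],
  [0.0014,0.0004,0.003],
  [0.0014,0.0004,0.003],
  [0.0014,0.0004,0.003],
], turn=[0,0,0,0,0,0], hand=[-1,-1,-1,-1,-1,-1])

```text
time_s: 28.73
ee_pos: [0.5169, -0.4094, 0.0736]
eef_rot: [3.141, -0.0, 1.571]
contact_force: [-1.4, 2.4, 5.7]
gripper_width: 0.0271
finger_force: 30.0
```

Release, rise, and back off to a clear spot for a check.

step_arm([
  [0,0,0],
  [0,0,0],
  [0,0,0],
  [0,0,0],
  [0,0,-0.02],
  [0,0,-0.06],
  [0,0,-0.1],
  [0,0,-0.14],
  [0,0,-0.18],
  [0,0,-0.18],
  [0,0,-0.18],
  [0,0,-0.18],
], turn=[0,0,0,0,0,0,0,0,0,0,0,0], hand=[0.3,0.3,0.3,0.3,0.3,0.3,0.3,0.3,0.3,0.3,0.3,0.3])

```text
time_s: 29.73
ee_pos: [0.5167, -0.4092, 0.2523]
eef_rot: [-3.141, -0.001, 1.571]
contact_force: [0.1, -0.4, -0.2]
gripper_width: 0.0565
finger_force: 0.0
```

```bash
python3 - <<'E'
from h import *
t=snap('top','t10')['frame'];s=snap('scene','s10')['frame'];w=snap('wrist','w10')['frame']
f=lambda a,z:cv2.convertScaleAbs(cv2.resize(a,z,interpolation=cv2.INTER_CUBIC),alpha=1.5,beta=20)
a=f(s[170:440,100:480],(800,568));cv2.imwrite('pics/s10c.png',a[:,:,::-1])
b=np.vstack([f(t[130:370,130:530],(500,300)),f(w[100:300,150:483],(500,300))]);cv2.imwrite('pics/t10c.png',b[:,:,::-1])
E
```

```text
(no output)
```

View pics/s10c.png

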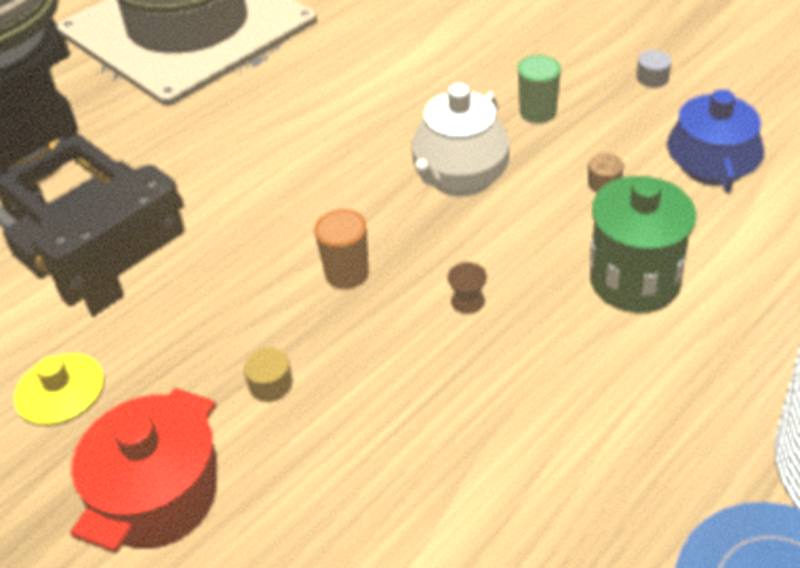

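View pics/t10c.png

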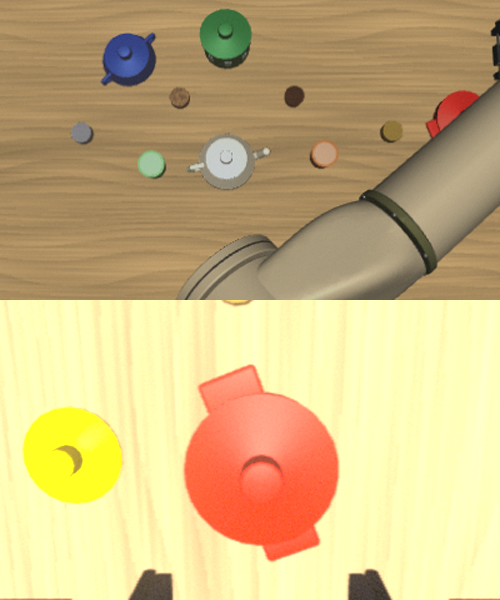

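Scene crop: all four lids sit level on their own pots, knobs at about (458,97), (722,104), (646,194) and (137,433). Both glasses stand upright where they were.

```bash
python3 -c "
from h import *
print(job_done())"
```

```text
the job is handed in; nothing more can be done
None
```

All four lids are on their own pots, seated and level in the final pictures. The pots and both glasses look undisturbed, and I handed the job in at about 30 s on the robot's clock, though no verdict came back.

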